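Set and clamp the rail stop, then send the template carrier down to it

TASK

Slide the aluminium stop along the sloped rail until its uphill face is level with the blade of the index post, then flip its cam lever fully over to clamp it there. Then hang the two-wheeled carrier on the rail near the high end and let go, so that it rolls down by itself and comes to rest against the clamped stop. Do not disturb the jar, the pattern weight, the oil bottle or the template sheet.

Things in the scene. Friction and masses are not known exactly. Their poses are not given: they have to be found in the camera images.
- rail: Sloped steel flat-bar rail, 10 mm wide, 24 mm deep, 540 mm long, on a fixed stand whose place and yaw vary. Origin: middle of the bar's top face, 170 mm above the table. y: along the bar, uphill; it climbs at 6 degrees (0.105 rad) to +y. x: level, across the bar, away from the robot. z: out of the bar's top. A white end plate, 30 mm wide, rises 26 mm above the bar at each end.
- stand: The rail's fixed stand: 70 x 570 x 10 mm dark steel base plate on the table, a 20 mm square white post under the bar at each end only (254 mm either side of the middle). Origin under its middle, straight below the rail's origin; y along the rail towards the high end, level.
- stop (a joint): Position of the stop's centre along the rail's y axis from the rail's origin, m (-0.21 to 0.16; grows uphill). Unclamped it slides with about 2 N of friction (plus 12 N per m/s) and stays where it is left; clamped it holds against light pushes and creeps slowly if shoved hard (15 N or more).
- stop_face (a point): Point on the plane of the stop's uphill end face, on the bar's centre line at the level of the bar's top. The stop is an aluminium block riding on the bar, 44 mm long along the rail (its downhill face is 44 mm from this point), 34 mm wide, standing 22 mm above the bar's top and reaching 24 mm below it at both sides. Push it on either end face.
- cam (a joint): Cam lever angle, rad: 0 = square up from the bar (released), 1.57 = flat across the rail, 1.70 = hard end, clamped. Its axis lies along the rail; it falls over to the rail's +x side, away from the robot. Light (under 1 N at the tip) to about 0.9 rad, then the cam bites: 4 to 8 N at the tip to go fully over. It stays where it is left.
- lever_pivot (a point): Lever's turning axis, 11.6 mm above the bar's top, at the middle of the stop.
- lever_tip (a point): Middle of the round end (14 mm diameter, 18 mm wide) of the dark steel lever, 58 mm from the pivot. The lever's arm is 8 mm thick and 14 mm wide along the rail.
- index: Fixed index post on the table at the rail's far (+x) side, 65 mm from its centre line: dark 44 mm square foot 12 mm thick, 12 mm square steel stem 140 mm high, at the top a flat blade (3 mm thick, 22 mm high) pointing at the rail. Origin under the foot's middle; the blade's plane is this frame's x-z plane, square to the rail. It stands either uphill or downhill of the stop.
- index_blade (a point): Top corner of the blade's end nearest the rail, 26 mm from the rail's centre line, 140 mm above the table. The stop's uphill face must come level (along the rail) with it.
- carrier: Loose two-wheeled carrier, about 0.42 kg, upright on the table. Origin: centre of its flat underside; z up; it travels along its y. Foot block 44 (x) x 60 (y) x 18 mm with a brown sheet on top; flat arm on the -x side only (6 mm thick, 30 mm wide, inner face 16 mm from the middle) up to a roof plate 118 to 124 mm high; under the roof two wheels; on it a grip tab. The +x side is open.
- carrier_axle (a point): Midway between the wheel axles (along x, at y = -20 and +20 mm), 95 mm above the underside. White grooved wheels: tread 22 mm, flanges 34 mm diameter, groove 18 mm wide between them. Seated, it is 11 mm above the bar's top; resting at the stop, 37 mm uphill of the stop's face. The wheels turn freely but damped: it rolls down at about 0.2 m/s.
- carrier_mouth (a point): Middle of the carrier's open +x side, 48 mm above the underside. The bar goes in here sideways, above the foot and below the flanges (clear from 18 to 78 mm up), then the wheels are lowered on it. Hung with its arm (-x side) to the robot, its axes lie along the rail's.
- carrier_tab (a point): Centre of the black grip tab: 12 mm thick (x), 40 mm long (y), from 124 to 160 mm above the underside.
- jar: Bystander: glass jar, 48 mm diameter, 75 mm high, on the rail's far side. Origin under its middle.
- weight: Bystander: dark steel pattern weight with a knob, 60 mm diameter, 66 mm high. Origin under its middle.
- oiler: Bystander: white oil bottle, 48 mm diameter, 120 mm high. Origin under its middle.
- template: Bystander: brown template sheet lying flat, 50 x 130 x 6 mm (130 along its y). Origin under its middle.

How it is judged (in metres and radians):
On the way, in this order (a step that is already met when the one before it is completed fails the run):
1. the stop's uphill face is level with the index blade (within 5 mm) (y of stop_face in the frame of index between -0.005 and 0.005 m), for 0.2 s.
2. the cam lever is flipped over, clamped, with the stop still at the blade (all of step 1 and value of joint cam above 1.45 rad), for 0.2 s.
3. the carrier hangs on the rail by its wheels, let go, at least 50 mm of free run above the clamped stop (all of step 2 and x of carrier_axle in the frame of rail between -0.008 and 0.008 m and z of carrier_axle in the frame of rail between 0.006 and 0.015 m and angle between the z axis of carrier and the z axis of rail, either way round below 0.12 rad and y of carrier_axle in the frame of stop_face above 0.087 m and contact force between the fingers and carrier below 0.3 N), for 0.1 s.
At the end, for the whole second after the job is handed in: Stop's uphill face within 5 mm of the index blade along the rail; cam lever at 1.45 rad or more; carrier hung on the bar by its wheels (axle point within 8 mm of the bar's centre line, 6 to 15 mm above its top, upright within 0.12 rad), at rest, wheels within 5 mm of the stop's face (all of step 2 and x of carrier_axle in the frame of rail between -0.008 and 0.008 m and z of carrier_axle in the frame of rail between 0.006 and 0.015 m and angle between the z axis of carrier and the z axis of rail, either way round below 0.12 rad and y of carrier_axle in the frame of stop_face below 0.042 m and linear speed of carrier below 0.02 m/s and velocity of joint stop between -0.01 and 0.01 m/s); the robot touches nothing.
It fails at once if the jar is moved more than 20 mm (distance of jar from where it was at the start of the episode above 0.02 m).
It fails at once if the weight is moved more than 20 mm (distance of weight from where it was at the start of the episode above 0.02 m).
It fails at once if the oiler is moved more than 20 mm (distance of oiler from where it was at the start of the episode above 0.02 m).
It fails at once if the template is moved more than 20 mm (distance of template from where it was at the start of the episode above 0.02 m).
It also fails if it takes over 72 s, if anything falls off the work surface, if the arm or the gripper's body presses on something with over 40 N, if the wrist force passes 120 N, or if a joint passes its speed limit or range.

ROBOT

A 6-joint arm with a two-finger parallel gripper is mounted at the origin on the work surface. World frame = base frame: x ahead of the robot, y to its left, z up, the work surface at z = 0. Lengths are in mm, angles in degrees, forces in N, time in s.
With the tool pointing down it reaches from about 350 to 850 mm from the base axis. Payload 8.1 kg.
Tool frame: the origin (TCP) lies midway between the tips of the shut fingers; the grasp point (between the pads) lies grip_depth behind it (grip_depth is the distance from the TCP to the grasp point, in mm); z points along the fingers, y is the line along which they close (so a half turn about z gives the same grasp; the last joint's range is limited). The gripper opens to 85 mm and grips with 20 to 120 N. Pads are 22 mm wide; open, the fingers measure 114 mm over their backs; the gripper's body (76 mm by 85 mm) begins 54 mm behind the grasp point. The pads swing forward as they close: fully open they stand 13 mm farther back than shut.
Start: joints at [-71.127, 7.471, 85.268, -0, 87.261, -4.893], TCP at [241.824, -549.114, 231.292] pointing down, gripper open.
Joint ranges: [-169.43, 169.43], [-51.17, 129.36], [1.28, 143.12], [-76.62, 256.62], [0, 156.53], [-152.29, 152.29]. Speed limits (degrees/s): [136.94, 136.94, 159.86, 180, 180, 180].

INTERFACE

Orientations are given as [roll, pitch, yaw] about the fixed x, y, z axes, in that order (R = Rz(yaw) Ry(pitch) Rx(roll)).
In Python, from bench import sense, snapshot, hand_in, grip_depth gives the robot as it stands. The module is installed in compiled form; this text tells all that it offers.
- The arm moves only by the tool apply_moves, never from a script. Its argument "series" is text: rows parted by semicolons, each of 5 numbers parted by spaces: the shift along the tool's x, y, z each as a share of 0.3 m, from -1 to 1, then the turn about the tool's z as a share of 2 rad, from -1 to 1, then the gripper's target within -1 to 1 (shut at 1, half-way at 0, fully open at -1). In form: tx ty tz twist gripper; .... A call has 1 to 5 rows; each row shifts and turns the commanded pose from where the row before left it, along the tool's axes as they then stand; what a row does not reach is not made up. A row lasts 1/12 s, in which the tool goes at most 41.7 mm and 7.16 degrees, less where a joint would pass 70% of its speed; a pose out of reach is approached as far as the arm can. A call with a number of a shift or a turn outside -1 to 1 is refused whole. A call with a gripper value outside its range is refused whole. The fingers move at their own pace and stop on an object; "squeeze" is the grip in N (left out, the last holds). Time passes only in rows, so rows that do not move let the fingers close. It gives the time, the measured TCP pose, the force, the opening and the grip force at its end, in the units of the state.
- sense(): the state, without advancing time (a new reading comes with each control period).
- snapshot(name): name is "scene" or "top" or "wrist"; returns a dict with "frame" (384x512x3 uint8, blue, green, red), "depth" (384x512 float32, mm along the optical axis (not along the pixel's ray), 0 where there is no reading), "intrinsics" (3x3 intrinsics, pixels), "extrinsics" (4x4, takes a point from camera to world coordinates); the wrist camera has in their place "tool_from_camera" (4x4, takes a point from camera to tool coordinates, whose origin is the TCP and whose axes are the flange's). Camera axes: x right, y down, z forward; pixel columns grow to the right and rows downward; lengths in mm; the calibration is good to about 2 mm. A picture is of the moment at which its call begins: read the wrist's pose just before it.
- hand_in(): hands the job in; it is judged then, once.
The state is a dict: "time": time; "joint_pos": joint angles; "qd": joint speeds; "joint_efforts": joint torques, N m; "tool_pos": TCP position; "tcp_rot": TCP orientation; "ft_force": force on the tool from outside, world axes, zero at the start; "wrist_torque": the same for the moment, N m; "finger_gap": finger opening in mm; "grip_force": force on a finger pad.
Only numpy, scipy, OpenCV 4.12 (cv2) and the standard library are available. Lean on these libraries where they do the work, as an engineer would, in place of code of your own. Each camera call takes 0.05 s, during which the arm holds its last target. There are 200 camera calls.

## Working session

There is one attempt and no reset: what is moved stays moved. The work goes in short steps, Python scripts to look and compute and a tool call to move; the robot and the scene stay as the last step left them, time stands still between calls to the robot, and variables do not carry over. Pictures are saved under pics/ and viewed, at most 10 in all, crops included, and the job is handed in when it is done.

Besides the shell and the picture viewer there is one more tool, called as name(argument=value, ...) on one line, values as JSON. apply_moves: Moves the arm, as the interface text tells. Its arguments: {"type":"object","properties":{"series":{"type":"string"},"squeeze":{"type":"number"}},"required":["series"]}

```bash
mkdir -p pics; python3 - <<'E'
from bench import sense,snapshot,grip_depth
import cv2,numpy as np
print(sense(),grip_depth)
for n in("scene","top"):
    s=snapshot(n);cv2.imwrite(f"pics/{n}0.png",s["frame"]);np.savez(f"{n}0.npz",**s)
    print(n,s["intrinsics"].tolist(),s["extrinsics"].round(4).tolist())
E
```

```text
{'time': 0.0, 'joint_pos': array([-7.11270468e+01,  7.51573192e+00,  8.53306126e+01,  1.03099741e-04,
        8.72627504e+01, -4.89416509e+00]), 'qd': array([-0.00342189, -0.02648863, -0.08177243,  0.0276754 , -0.03519416,
        0.01568804]), 'joint_efforts': array([-7.75539520e-04, -5.69400537e+01, -5.00543904e+01, -3.75696545e-04,
        1.49406429e-02, -2.41314126e-05]), 'tool_pos': array([ 241.63817029, -548.57073431,  230.22516887]), 'tcp_rot': array([-1.79891312e+02, -9.41007112e-03,  2.37671044e+01]), 'ft_force': array([ 0.11202228, -0.41324879,  0.01681164]), 'wrist_torque': array([ 0.01374165, -0.02020242,  0.02328465]), 'grip_force': 0.0, 'finger_gap': 85.40901295624012} 18.700000000000003
scene [[409.34343013230955, 0.0, 259.24331677948214], [0.0, 409.34343013230955, 199.2608068426034], [0.0, 0.0, 1.0]] [[-0.0984, 0.8089, -0.5796, 1060.8783], [0.995, 0.071, -0.0699, 153.1646], [-0.0154, -0.5836, -0.8119, 909.9512], [0.0, 0.0, 0.0, 1.0]]
top [[367.4014425171242, 0.0, 256.7963113381022], [0.0, 367.4014425171242, 188.15759659312826], [0.0, 0.0, 1.0]] [[-0.0175, -0.9912, 0.1311, 439.3767], [-0.9997, 0.0198, 0.016, 85.8875], [-0.0185, -0.1308, -0.9912, 883.5062], [0.0, 0.0, 0.0, 1.0]]
```

View pics/scene0.png

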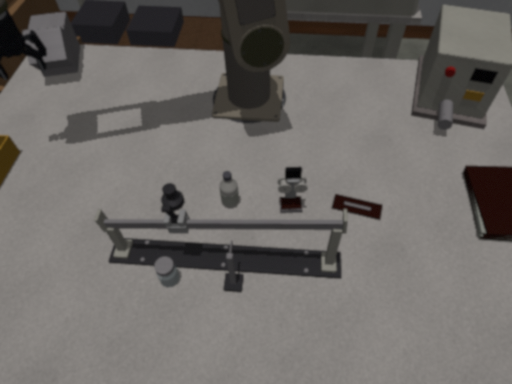

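View pics/top0.png

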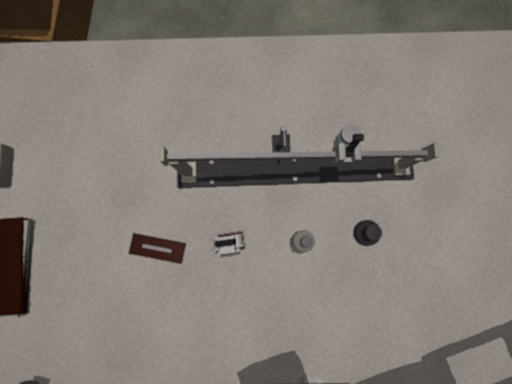

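The scene view shows the rail (105..343, row ~222), the stop with its lever at (177,215), the index at (233,262) and the carrier at (292,188). In the top view, +y is left: stop (349,153), index (283,137), carrier (228,244), oiler (303,241), weight (368,233), jar (349,132), template (157,248).

```bash
cat > h.py <<'E'
import numpy as np,cv2
def cloud(s):
    K=s["intrinsics"];d=s["depth"];h,w=d.shape
    u,v=np.meshgrid(np.arange(w),np.arange(h))
    p=np.stack([(u-K[0,2])/K[0,0]*d,(v-K[1,2])/K[1,1]*d,d],-1)
    T=s["extrinsics"] if "extrinsics" in s else s["T"]
    q=p@T[:3,:3].T+T[:3,3]; q[d==0]=np.nan
    return q
E
python3 - <<'E'
from h import *
t=dict(np.load("top0.npz"));s=dict(np.load("scene0.npz"))
P=cloud(t);Q=cloud(s)
np.set_printoptions(suppress=True,precision=1)
# rail top: top view columns, highest run
for nm,C,cols,rows in(("top",P,range(185,425,12),(140,170)),("scene",Q,range(115,340,12),(210,240))):
    L=[]
    for c in cols:
        seg=C[rows[0]:rows[1],c]; m=(seg[:,2]>125)&(seg[:,2]<205)
        if m.sum(): L.append([c,m.sum(),*np.median(seg[m],0)])
    print(nm);print(np.array(L))
def blob(C,r0,r1,c0,c1,z0,z1):
    q=C[r0:r1,c0:c1].reshape(-1,3);q=q[(q[:,2]>z0)&(q[:,2]<z1)]
    return (len(q),q.min(0),q.max(0),np.median(q,0)) if len(q) else 0
for n,a in dict(index=(115,150,270,295,100,160),carrier_tab=(225,265,205,250,135,175),carr_all=(225,265,205,250,12,175),oil=(225,260,285,320,20,140),weight=(215,250,350,385,15,80),jar=(115,150,338,360,20,95),lever=(120,165,335,370,185,300),templ=(230,265,125,190,3,10)).items(): print(n,*[x for x in (blob(P,*a) or [0])])
for n,a in dict(index=(235,292,220,245,90,160),tab=(160,180,280,305,130,175),lever=(175,235,155,190,185,300)).items(): print("S",n,*[x for x in (blob(Q,*a) or [0])])
f=lambda a,r0,r1,c0,c1:cv2.resize(a[r0:r1,c0:c1],None,fx=6,fy=6,interpolation=cv2.INTER_CUBIC)
a=f(t["frame"],115,180,260,380);b=f(t["frame"],222,270,195,255);c=f(s["frame"],155,220,260,320)
o=np.zeros((390+390,720,3),np.uint8);o[:390,:720]=a;o[390:390+288,:360]=b;o[390:780,360:720]=c
cv2.imwrite("pics/crop1.png",cv2.resize(o,(554,600)))
E
```

```text
top
[[ 185.     7.   593.5  233.8  194.9]
 [ 197.     7.   593.7  211.2  191.9]
 [ 209.     8.   594.7  188.5  188.9]
 [ 221.     8.   594.7  165.5  186.4]
 [ 233.     8.   595.2  142.5  182.9]
 [ 245.     8.   594.9  119.1  181.6]
 [ 257.     7.   596.    95.8  180. ]
 [ 269.     7.   596.1   72.2  176.5]
 [ 281.     7.   596.2   48.5  173.8]
 [ 293.     8.   597.2   24.7  171.3]
 [ 305.     8.   597.     0.9  169. ]
 [ 317.     6.   598.9  -23.3  167.4]
 [ 329.     7.   597.6  -47.6  164.2]
 [ 341.    22.   596.6  -67.3  184. ]
 [ 353.    17.   595.1  -92.2  175. ]
 [ 365.     8.   599.3 -121.2  156.1]
 [ 377.     8.   599.2 -146.3  153.1]
 [ 389.     7.   600.9 -171.3  149.7]
 [ 401.     7.   600.9 -196.3  148.2]
 [ 413.     7.   600.4 -221.4  145.7]]
scene
[[ 115.     9.   607.1 -227.9  144.2]
 [ 127.     9.   605.5 -199.2  148.8]
 [ 139.    10.   605.9 -171.8  148.3]
 [ 151.    10.   604.7 -144.   154.3]
 [ 163.     9.   605.2 -116.3  154.3]
 [ 175.    21.   611.5  -84.1  171. ]
 [ 187.    21.   604.3  -61.9  160.9]
 [ 199.     9.   603.6  -34.9  161.3]
 [ 211.     9.   603.3   
[... 488 characters left out ...]
3.4 138.2] [436.  183.5 163.4] [428.7 162.5 159.9]
carr_all 601 [404.8 125.7  12.3] [453.5 199.  163.4] [428.5 159.  112.5]
oil 417 [404.1 -23.6  21.7] [452.5  23.9 123.7] [428.9   4.7  84.5]
weight 544 [ 415.9 -180.7   15. ] [ 473.6 -124.9   70.3] [ 443.9 -147.8   28.5]
jar 282 [ 645.6 -134.6   35.4] [686.3 -91.6  80.1] [ 667.3 -106.6   75.2]
lever 217 [585.  -97.5 185. ] [621.1 -61.6 237.9] [609.1 -83.  214.9]
templ 1201 [378.8 263.4   3. ] [460.6 416.3  10. ] [417.  340.7   6.5]
S index 136 [624.6  32.2  90.6] [670.9  44.5 145.2] [666.8  38.9 133. ]
S tab 193 [422.1 140.9 130.3] [439.5 180.7 164.4] [432.9 160.2 152.6]
S lever 161 [586.7 -99.7 185. ] [623.8 -63.1 238.6] [613.4 -83.2 211.5]
```

View pics/crop1.png

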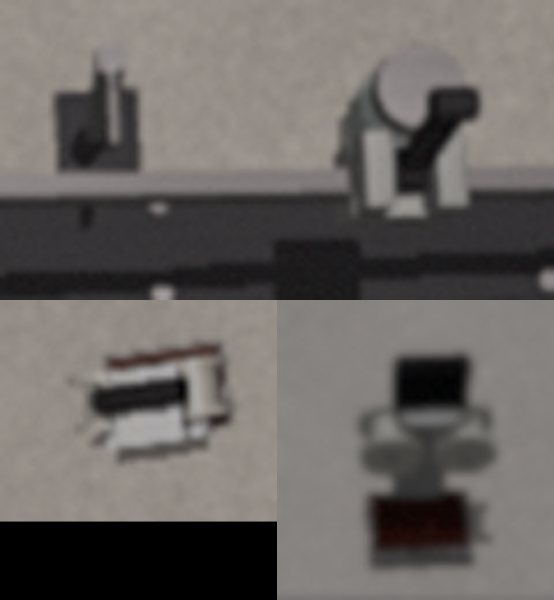

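The crop shows the lever nearly upright on the stop, with its tip at about (455,105) and the blade at (115,105). The carrier's open side (brown sheet) faces +x, and its tab is yawed a few degrees. I'll start moving: turn the tool square and rise.

apply_moves(series="0 0 -0.03 0.05 -1; 0 0 -0.03 0.05 -1; 0 0 -0.03 0.05 -1; 0 0 -0.03 0.05 -1; 0 0 0 0 -1", squeeze=30)

```text
time: 0.52
tool_pos: [242.0, -549.7, 269.0]
tcp_rot: [179.9, -0.0, 0.6]
ft_force: [0.2, -0.3, 1.2]
finger_gap: 85.3
grip_force: 0.0
```

apply_moves(series="0.07 -0.11 0 0 -1; 0.07 -0.11 0 0 -1; 0.07 -0.11 0 0 -1; 0.07 -0.11 0 0 -1; 0.07 -0.11 0 0 -1")

```text
time: 0.93
tool_pos: [344.7, -380.7, 266.2]
tcp_rot: [-179.9, 0.0, 1.0]
ft_force: [0.7, 0.3, 0.3]
finger_gap: 85.6
grip_force: 0.0
```

apply_moves(series="0.07 -0.11 0 0 -1; 0.07 -0.11 0 0 -1; 0.07 -0.11 0 0 -1; 0.07 -0.11 0 0 -1; 0.07 -0.11 0 0 -1")

```text
time: 1.35
tool_pos: [447.3, -214.1, 266.5]
tcp_rot: [-180.0, 0.0, 1.1]
ft_force: [0.8, -0.3, 0.3]
finger_gap: 85.5
grip_force: 0.0
```

```bash
python3 - <<'E'
from h import *
from bench import sense,snapshot
np.set_printoptions(suppress=True,precision=1)
st=sense();print(st["tool_pos"],st["tcp_rot"])
t=dict(np.load("top0.npz"));s=dict(np.load("scene0.npz"))
for n,C,l,ix,tb in(("top",cloud(t),(115,170,335,370),(115,150,270,295),(225,265,205,250)),("scene",cloud(s),(175,235,155,190),(235,292,220,245),(160,190,280,305))):
    g=lambda a,z0,z1:(lambda q:q[(q[:,2]>z0)&(q[:,2]<z1)])(C[a[0]:a[1],a[2]:a[3]].reshape(-1,3))
    for z in range(175,240,10):
        q=g(l,z,z+10); 
        if len(q): print(n,z,len(q),q.min(0)[:2],q.max(0)[:2],q.mean(0))
    q=g(ix,120,150);q=q[q[:,0]<650];print("blade",len(q),q.min(0),q.max(0),q.mean(0))
    q=g(tb,140,170);r=cv2.minAreaRect(q[:,:2].astype(np.float32));print("tab",r)
E
```

```text
[ 447.3 -214.1  266.5] [-180.     0.     1.1]
top 175 247 [ 583.2 -105. ] [617.6 -60.7] [598.4 -82.5 181.4]
top 185 59 [585.  -89.9] [616.9 -61.6] [601.4 -72.3 187.4]
top 195 24 [602.2 -91.4] [610. -78.] [604.8 -83.3 200.2]
top 205 27 [605.  -92.8] [612.5 -79.6] [607.5 -84.8 209.8]
top 215 18 [608.2 -93.6] [619.6 -79.4] [610.5 -84.4 219.1]
top 225 65 [608.1 -97.5] [621.1 -79.2] [614.  -88.  232.4]
top 235 24 [610.7 -96.8] [618.1 -80.2] [614.4 -86.8 236.3]
blade 28 [625.   39.4 121.2] [650.   41.7 143.3] [636.1  40.7 136.4]
tab ((429.0763244628906, 163.55123901367188), (11.797510147094727, 39.99538040161133), 7.055215835571289)
scene 175 161 [ 585.3 -106.8] [619.1 -62.5] [607.2 -82.8 181. ]
scene 185 54 [586.7 -95.8] [617.2 -63.1] [602.9 -73.6 187. ]
scene 195 17 [603.8 -93.6] [613.  -80.2] [609.4 -84.3 199.9]
scene 205 16 [605.6 -95. ] [615.5 -81.1] [612.9 -86.4 210.6]
scene 215 5 [608.2 -93.1] [619.7 -82.3] [613.6 -85.8 217.7]
scene 225 47 [609.9 -99.7] [623.8 -80.5] [618.8 -89.1 231.4]
scene 235 22 [611.9 -99. ] [621.8 -81.7] [615.7 -89.4 236.2]
blade 30 [624.6  36.7 122.4] [649.9  39.7 143.1] [637.6  38.5 136.8]
tab ((429.3593444824219, 160.34202575683594), (15.232499122619629, 38.7513427734375), 9.808228492736816)
```

apply_moves(series="0.11 -0.085 0 0 -1; 0.11 -0.085 0 0 -1; 0.11 -0.085 0 0 -1; 0.11 -0.085 0 0 -1; 0.11 -0.085 0 0 -1")

```text
time: 1.77
tool_pos: [610.9, -84.4, 266.3]
tcp_rot: [-180.0, 0.0, 1.1]
ft_force: [0.5, -0.5, 1.3]
finger_gap: 85.5
grip_force: 0.0
```

apply_moves(series="0 0 0 0 -1; 0 0 0.08 0 -1; 0 0 0.08 0 -1; 0 0 0.07 0 -1; 0 0 0 0 -1")

```text
time: 2.18
tool_pos: [606.6, -85.4, 191.4]
tcp_rot: [-179.9, 0.5, 1.0]
ft_force: [-0.3, 0.4, -1.1]
finger_gap: 85.4
grip_force: 0.0
```

apply_moves(series="0 0 0 0 0.7; 0 0 0 0 1; 0 0 0 0 1; 0 0 0 0 1; 0 0 0 0 1", squeeze=20)

```text
time: 2.6
tool_pos: [610.6, -86.5, 200.0]
tcp_rot: [180.0, -0.1, 0.9]
ft_force: [0.2, -4.9, 2.7]
finger_gap: 25.4
grip_force: 2.5
```

apply_moves(series="0 0 0 0 1; 0 0 0 0 1; 0 0 0 0 1")

```text
time: 2.85
tool_pos: [610.7, -86.7, 199.9]
tcp_rot: [180.0, -0.2, 0.8]
ft_force: [0.1, -1.6, 4.6]
finger_gap: 18.4
grip_force: 19.5
```

apply_moves(series="0 -0.033 -0.0035 0 1; 0 -0.033 -0.0035 0 1; 0 -0.033 -0.0035 0 1; 0 -0.033 -0.0035 0 1; 0 -0.033 -0.0035 0 1")

```text
time: 3.27
tool_pos: [609.9, -37.3, 205.1]
tcp_rot: [179.9, -0.1, 0.8]
ft_force: [0.8, -4.7, 5.4]
finger_gap: 18.1
grip_force: 19.6
```

apply_moves(series="0 -0.033 -0.0035 0 1; 0 -0.033 -0.0035 0 1; 0 -0.033 -0.0035 0 1; 0 -0.033 -0.0035 0 1; 0 -0.033 -0.0035 0 1")

```text
time: 3.68
tool_pos: [609.1, 12.3, 210.3]
tcp_rot: [179.9, -0.1, 0.8]
ft_force: [-0.0, -4.7, 6.4]
finger_gap: 18.1
grip_force: 19.6
```

apply_moves(series="0 0 0 0 1; 0 0 0 0 1; 0 0 0 0 0; 0 0 0 0 -1; 0 0 0 0 -1")

```text
time: 4.1
tool_pos: [608.1, 12.8, 208.4]
tcp_rot: [-180.0, 0.0, 0.9]
ft_force: [0.4, 0.5, 0.7]
finger_gap: 53.6
grip_force: 0.0
```

apply_moves(series="0 0 -0.07 0 -1; 0 0 -0.09 0 -1; 0 0 -0.09 0 -1; -0.03 0.12 0 0 -1; -0.03 0.12 0 0 -1")

```text
time: 4.52
tool_pos: [592.6, -58.9, 286.3]
tcp_rot: [180.0, -0.2, 1.1]
ft_force: [0.9, -1.1, -0.7]
finger_gap: 85.5
grip_force: 0.0
```

apply_moves(series="-0.03 0.12 0 0 -1; -0.03 0.12 0 0 -1; 0 0.12 0 0 -1; 0 0 0 0 1; 0 0 0 0 1")

```text
time: 4.93
tool_pos: [574.4, -169.8, 283.2]
tcp_rot: [-180.0, 0.1, 0.6]
ft_force: [-0.1, 0.9, 0.3]
finger_gap: 63.6
grip_force: 0.0
```

```bash
python3 - <<'E'
from h import *
from bench import sense,snapshot
np.set_printoptions(suppress=True,precision=1)
for n in("top","scene"):
    s=snapshot(n);np.savez(n+"1.npz",**s);C=cloud(s).reshape(-1,3);cv2.imwrite(f"pics/{n}1.png",s["frame"])
    print(n)
    def g(x0,x1,y0,y1,z0,z1): 
        m=(C[:,0]>x0)&(C[:,0]<x1)&(C[:,1]>y0)&(C[:,1]<y1)&(C[:,2]>z0)&(C[:,2]<z1);q=C[m];print(len(q),q.min(0),q.max(0),q.mean(0)) if len(q) else print(0)
    g(580,650,-50,80,234,260)
    for z in (185,189,193): g(570,640,-50,80,z,z+4)
    g(622,650,0,80,120,150)
E
```

```text
top
89 [607.2   6.6 234.2] [621.   24.4 250.1] [613.   15.8 243.8]
39 [581.5   1.2 185.3] [611.1  43.3 189. ] [595.   24.2 187. ]
108 [582.1  -1.3 189.1] [615.1  42.  193. ] [596.2  10.4 191.5]
142 [581.5   1.1 193. ] [614.9  41.9 197. ] [599.1  29.2 195. ]
23 [626.7  39.4 125.1] [648.   41.7 143.8] [637.5  40.6 137.2]
scene
68 [607.6   4.  237.5] [622.   22.7 250.6] [616.4  14.1 244.1]
30 [586.5  -1.2 185. ] [617.2  41.  188.9] [609.4  23.  187.4]
74 [586.9  -3.6 189.2] [615.7  41.  193. ] [606.5  14.8 191.3]
96 [583.   -2.3 193. ] [616.   40.  196.9] [601.6  25.9 195.1]
29 [625.   36.4 121. ] [649.7  39.6 143.2] [637.1  38.5 137. ]
```

apply_moves(series="0.025 -0.119 0 0 -1; 0.025 -0.119 0 0 -1; 0.025 -0.119 0 0 -1; 0.025 -0.119 0 0 -1; 0.025 -0.119 0 0 -1")

```text
time: 5.45
tool_pos: [609.8, 14.7, 283.9]
tcp_rot: [-180.0, -0.0, 1.0]
ft_force: [1.8, -0.4, 0.4]
finger_gap: 85.5
grip_force: 0.0
```

apply_moves(series="0 0 0 0 -1; 0 0 0 0 -1; 0 0 0 0 -1")

```text
time: 5.7
tool_pos: [609.7, 12.5, 283.7]
tcp_rot: [180.0, 0.0, 1.0]
ft_force: [-0.3, 0.0, -1.0]
finger_gap: 85.5
grip_force: 0.0
```

apply_moves(series="0 0.014 0.083 0 -1; 0 0 0.083 0 -1; 0 0 0.083 0 -1; 0 0 0 0 0; 0 0 0 0 1")

```text
time: 6.12
tool_pos: [608.6, 6.2, 207.7]
tcp_rot: [-180.0, 0.2, 0.8]
ft_force: [0.8, -0.4, 0.5]
finger_gap: 64.0
grip_force: 0.0
```

apply_moves(series="0 0 0 0 1; 0 0 0 0 1; 0 0 0 0 1; 0 0 0 0 1; 0 0 0 0 1")

```text
time: 6.53
tool_pos: [611.3, 7.2, 211.5]
tcp_rot: [180.0, -0.2, 0.9]
ft_force: [0.8, -0.0, 6.4]
finger_gap: 17.8
grip_force: 19.9
```

apply_moves(series="0 0 0 0 1; 0 0 0 0 1")

```text
time: 6.7
tool_pos: [611.3, 7.2, 211.4]
tcp_rot: [180.0, -0.2, 0.9]
ft_force: [1.0, 1.0, 6.1]
finger_gap: 18.5
grip_force: 19.9
```

apply_moves(series="0 0 0 0 0; 0 0 0 0 -1; 0 0 0 0 -1; 0 0 -0.1 0 -1; 0 0 -0.12 0 -1")

```text
time: 7.12
tool_pos: [607.5, 7.2, 271.2]
tcp_rot: [-180.0, 0.5, 0.9]
ft_force: [0.6, -0.8, 0.3]
finger_gap: 77.3
grip_force: 0.0
```

apply_moves(series="-0.12 0 0 0 1; -0.12 0 0 0 1; -0.12 0 0 0 1; -0.12 0 0 0 1; -0.04 0 0 0 1")

```text
time: 7.53
tool_pos: [450.4, 4.9, 274.5]
tcp_rot: [180.0, 0.1, 0.9]
ft_force: [0.1, -0.5, 0.1]
finger_gap: 19.6
grip_force: 0.0
```

```bash
python3 - <<'E'
from h import *
from bench import sense,snapshot
np.set_printoptions(suppress=True,precision=1)
print(sense()["tool_pos"])
for n in("top","scene"):
    s=snapshot(n);np.savez(n+"2.npz",**s);C=cloud(s).reshape(-1,3);cv2.imwrite(f"pics/{n}2.png",s["frame"])
    print(n)
    def g(x0,x1,y0,y1,z0,z1): 
        m=(C[:,0]>x0)&(C[:,0]<x1)&(C[:,1]>y0)&(C[:,1]<y1)&(C[:,2]>z0)&(C[:,2]<z1);q=C[m];print(len(q),q.min(0),q.max(0),q.mean(0)) if len(q) else print(0)
    g(580,650,-50,80,234,260)
    for z in (185,189,193): g(570,640,-50,80,z,z+4)
    g(622,650,0,80,120,150)
E
```

```text
[450.4   4.9 274.5]
top
0
0
6 [603.9  31.7 190.6] [615.1  35.7 193. ] [608.8  34.4 192.2]
7 [609.   32.  193.1] [614.3  35.7 196.6] [611.8  34.1 195.2]
29 [624.4  39.1 120.3] [649.6  41.6 142.2] [635.8  40.6 135.6]
scene
68 [608.7  -1.5 234.6] [622.1  15.9 247.1] [616.2   7.7 242.9]
39 [591.5  -5.7 185. ] [617.8  34.5 188.9] [608.4  17.4 187.2]
77 [587.3  -9.9 189. ] [616.6  34.1 193. ] [606.3   5.6 191.4]
92 [583.5  -5.9 193. ] [615.9  33.7 196.9] [600.6  23.4 194.8]
28 [624.4  36.2 121.9] [647.8  39.7 143.4] [636.4  38.4 136.3]
```

apply_moves(series="0.1 -0.02 0.042 0 1; 0.1 0 0.042 0 1; 0.1 0 0.042 0 1; 0.1 0 0.035 0 1; 0 0 0 0 1")

```text
time: 8.05
tool_pos: [576.2, 12.6, 220.3]
tcp_rot: [-180.0, 0.4, 0.8]
ft_force: [-0.3, -0.9, -1.3]
finger_gap: 0.0
grip_force: 0.0
```

apply_moves(series="0 0 0 0 1; 0 0 0 0 1")

```text
time: 8.22
tool_pos: [574.1, 12.6, 226.3]
tcp_rot: [-180.0, 0.1, 0.9]
ft_force: [-0.5, -0.1, 0.1]
finger_gap: 0.1
grip_force: 0.0
```

apply_moves(series="0.077 0 0 0 1; 0.04 0 0.006 0 1; 0.04 0 0.026 0 1; 0.016 0 0.018 0 1; 0.016 0 0.018 0 1")

```text
time: 8.63
tool_pos: [631.0, 13.5, 207.7]
tcp_rot: [-180.0, -0.1, 0.9]
ft_force: [-1.2, 1.5, 2.1]
finger_gap: -0.4
grip_force: 1.0
```

apply_moves(series="0.016 0 0.037 0 1; 0.007 0 0.035 0 1; 0 0 0.021 0 1; 0 0 0.01 0 1; 0 0 0 0 1")

```text
time: 9.05
tool_pos: [638.9, 13.1, 180.8]
tcp_rot: [179.9, -0.3, 0.9]
ft_force: [-9.7, 0.1, 28.1]
finger_gap: 0.4
grip_force: 13.0
```

apply_moves(series="0 0 0 0 1; 0 0 0 0 1; 0 0 0 0 1")

```text
time: 9.3
tool_pos: [638.9, 13.1, 180.7]
tcp_rot: [179.9, -0.3, 0.8]
ft_force: [-9.6, 0.2, 27.6]
finger_gap: -0.0
grip_force: 13.4
```

apply_moves(series="0 0 -0.06 0 1; 0 0 -0.1 0 1; -0.1 0 -0.1 0 1; -0.13 0 0 0 -1; -0.13 0 0 0 -1")

```text
time: 9.72
tool_pos: [529.8, 11.5, 254.0]
tcp_rot: [180.0, -0.2, 0.8]
ft_force: [-1.4, -0.4, 0.8]
finger_gap: 23.4
grip_force: 0.0
```

apply_moves(series="-0.13 0 0 -0.06 -1; -0.1 0 0 -0.06 -1; 0 0 0 -0.06 -1; 0 0 0 -0.06 -1; 0 0 0 -0.06 -1")

```text
time: 10.13
tool_pos: [460.2, 7.0, 252.2]
tcp_rot: [180.0, 0.0, 35.5]
ft_force: [1.1, -0.8, -0.1]
finger_gap: 83.6
grip_force: 0.0
```

apply_moves(series="0 0 0 -0.06 -1; 0 0 0 -0.06 -1; 0 0 0 -0.06 -1; 0 0 0 -0.06 -1; 0 0 0 -0.06 -1")

```text
time: 10.55
tool_pos: [460.7, 7.1, 251.8]
tcp_rot: [-179.9, 0.0, 69.9]
ft_force: [-0.2, -0.7, 0.6]
finger_gap: 85.1
grip_force: 0.0
```

apply_moves(series="0 0 0 -0.06 -1; 0 0 0 -0.06 -1; 0 0 0 -0.06 -1; 0 0 0 -0.06 -1; 0 0 0 0 -1")

```text
time: 10.97
tool_pos: [460.7, 7.1, 251.9]
tcp_rot: [-179.9, 0.0, 97.4]
ft_force: [0.8, 0.8, 0.8]
finger_gap: 85.6
grip_force: 0.0
```

```bash
python3 - <<'E'
from h import *
from bench import sense,snapshot
np.set_printoptions(suppress=True,precision=1)
st=sense();print(st["tool_pos"],st["tcp_rot"],st["joint_pos"])
for n in("top","scene"):
    s=snapshot(n);C=cloud(s).reshape(-1,3);cv2.imwrite(f"pics/{n}3.png",s["frame"])
    print(n)
    def g(x0,x1,y0,y1,z0,z1): 
        m=(C[:,0]>x0)&(C[:,0]<x1)&(C[:,1]>y0)&(C[:,1]<y1)&(C[:,2]>z0)&(C[:,2]<z1);q=C[m];print(len(q),q.min(0),q.max(0),q.mean(0)) if len(q) else print(0)
    g(635,680,-30,60,155,260)
    for z in (185,189,193): g(570,618,-50,80,z,z+4)
    g(622,650,30,80,120,150)
E
```

```text
[460.7   7.1 251.9] [-179.9    0.    97.4] [ -5.5 -15.  104.6  -0.   90.4 -12.9]
top
70 [647.7   4.  171.1] [663.1  23.  184.4] [656.   13.9 181.1]
0
0
0
16 [635.2  39.4 131.9] [649.9  41.6 142.1] [642.1  40.5 138.4]
scene
113 [635.1   2.2 172.5] [664.1  20.7 184.9] [651.3  11.9 181.3]
65 [583.7  -9.7 185. ] [617.9  32.  189. ] [606.4  13.2 187.1]
123 [582.4 -12.6 189. ] [617.5  31.4 193. ] [600.9   2.3 191.2]
82 [583.6  -9.4 193. ] [615.8  30.6 196.8] [600.7  20.7 194.8]
29 [625.   36.5 120.2] [649.1  39.7 143.4] [636.8  38.6 136.5]
```

```bash
python3 - <<'E'
import cv2,numpy as np
a=cv2.imread("pics/scene3.png")[180:300,90:360];b=cv2.imread("pics/top3.png")[110:195,150:440]
a=cv2.resize(a,(600,266));b=cv2.resize(b,(600,176));cv2.imwrite("pics/c3.png",np.vstack([a,b]))
E
```

```text
(no output)
```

View pics/c3.png

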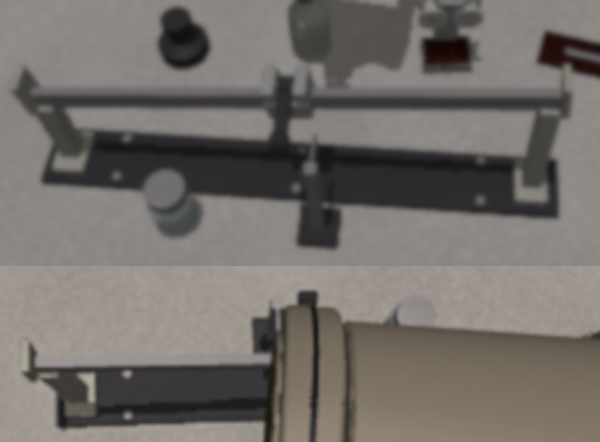

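The top view is blocked by the arm. The scene crop shows the lever flat across the rail at (285,110), clamped, with the blade at (312,150). The numbers put the face about 3.6 mm downhill of the blade, so I'll shove it uphill a little.

apply_moves(series="0 0 0 0.056 1; -0.05 0.115 0 0 1; -0.05 0.115 0 0 1; -0.05 0.115 0 0 1; -0.05 0.115 0 0 1")

```text
time: 11.48
tool_pos: [601.3, -51.8, 252.6]
tcp_rot: [180.0, 0.0, 90.4]
ft_force: [-0.3, 0.2, 1.2]
finger_gap: 25.4
grip_force: 0.0
```

apply_moves(series="0 0 0 0 1; 0 0 0.08 0 1; 0 0 0.09 0 1; 0 0 0.08 0 1; 0 0 0 0 1")

```text
time: 11.9
tool_pos: [596.3, -50.5, 171.2]
tcp_rot: [-179.4, -0.1, 90.5]
ft_force: [-1.5, -0.8, -1.9]
finger_gap: 0.2
grip_force: 0.0
```

apply_moves(series="0 0 0 0 1; 0 0 0 0 1")

```text
time: 12.07
tool_pos: [600.5, -51.1, 179.5]
tcp_rot: [179.9, 0.0, 90.6]
ft_force: [-0.2, -0.1, 1.0]
finger_gap: -0.2
grip_force: 0.0
```

apply_moves(series="0.03 0 0.008 0 1; 0.03 0 0 0 1; 0.03 0 0 0 1; 0 0 0 0 1; 0 0 0 0 1")

```text
time: 12.48
tool_pos: [600.0, -23.0, 176.3]
tcp_rot: [179.9, 0.0, 90.8]
ft_force: [-0.6, -0.6, 0.4]
finger_gap: -0.4
grip_force: 0.0
```

apply_moves(series="0.007 0 0 0 1; 0.007 0 0 0 1; 0 0 0 0 1; 0 0 0 0 1")

```text
time: 12.82
tool_pos: [599.7, -20.0, 175.6]
tcp_rot: [-180.0, 0.0, 90.7]
ft_force: [0.4, -1.0, 0.7]
finger_gap: -0.0
grip_force: 0.4
```

apply_moves(series="0.007 0 0 0 1; 0 0 0 0 1; 0.007 0 0 0 1; 0 0 0 0 1; 0 0 0 0 1")

```text
time: 13.23
tool_pos: [599.7, -16.1, 175.8]
tcp_rot: [180.0, 0.0, 90.7]
ft_force: [-0.8, -5.4, 2.7]
finger_gap: 0.4
grip_force: 2.2
```

apply_moves(series="0.01 0 0 0 1; 0 0 0 0 1; 0 0 0 0 1; 0 0 0 0 1; 0 0 0 0 1")

```text
time: 13.65
tool_pos: [599.7, -12.8, 175.7]
tcp_rot: [180.0, 0.0, 90.7]
ft_force: [0.5, -3.7, 2.7]
finger_gap: -0.2
grip_force: 1.9
```

```bash
python3 - <<'E'
from h import *
from bench import sense,snapshot
np.set_printoptions(suppress=True,precision=1)
s=snapshot("scene");C=cloud(s).reshape(-1,3);cv2.imwrite("pics/scene4.png",cv2.resize(s["frame"][190:270,150:300],None,fx=5,fy=5,interpolation=cv2.INTER_CUBIC))
def g(x0,x1,y0,y1,z0,z1): 
        m=(C[:,0]>x0)&(C[:,0]<x1)&(C[:,1]>y0)&(C[:,1]<y1)&(C[:,2]>z0)&(C[:,2]<z1);q=C[m];print(len(q),q.min(0),q.max(0),q.mean(0)) if len(q) else print(0)
g(635,680,-30,60,155,260)
for z in (185,189,193): g(570,618,-5,80,z,z+4)
g(622,650,30,80,120,150)
E
```

```text
134 [635.3  -1.1 172.1] [663.8  31.9 257.9] [651.   20.  189.7]
70 [582.2  -3.1 185. ] [617.8  43.1 189. ] [608.7  20.7 187.2]
101 [583.8  -4.7 189.2] [616.9  43.4 193. ] [601.9  15.5 191.2]
114 [583.   -4.6 193. ] [616.2  41.9 196.9] [599.5  22.7 194.7]
30 [624.6  36.3 121.5] [649.3  39.6 143. ] [637.   38.5 136.1]
```

View pics/scene4.png

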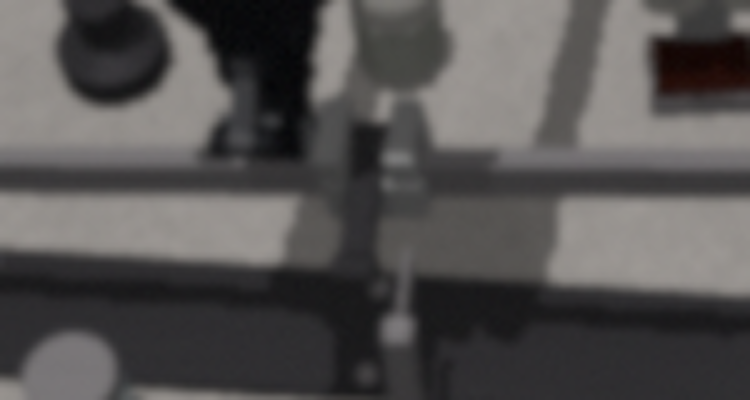

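The crop shows the fingers at (240,130), the stop at (370,160) with its lever flat, and the blade at (405,290). The stop crept about 11 mm and is now some 7.5 mm too far uphill, so I'll push it back gently from above.

apply_moves(series="-0.03 0 0 0 1; 0 0 -0.12 0 1; 0 0 -0.08 0 1; 0.12 0 0 0 1; 0.12 0 0 0 1")

```text
time: 14.12
tool_pos: [600.0, 49.5, 237.8]
tcp_rot: [179.8, -0.0, 90.5]
ft_force: [0.5, -0.3, -0.7]
finger_gap: -0.1
grip_force: 0.0
```

apply_moves(series="0.1 0 0 0 1; 0 0 0 0 1; 0 0 0.09 0 1; 0 0 0.08 0 1; 0 0 0 0 1")

```text
time: 14.53
tool_pos: [596.2, 80.4, 179.3]
tcp_rot: [-179.6, -0.0, 90.7]
ft_force: [-0.3, 0.2, 0.2]
finger_gap: 0.2
grip_force: 0.0
```

apply_moves(series="0 0 0 0 1; 0 0 0 0 1")

```text
time: 14.7
tool_pos: [598.5, 80.0, 185.4]
tcp_rot: [-180.0, -0.0, 90.7]
ft_force: [0.2, 0.3, 1.6]
finger_gap: -0.5
grip_force: 0.0
```

```bash
cat > m.py <<'E'
from h import *
from bench import sense,snapshot
np.set_printoptions(suppress=True,precision=1)
def run():
    st=sense();print(st["tool_pos"],st["ft_force"])
    for n in("scene","top"):
        C=cloud(snapshot(n)).reshape(-1,3)
        def g(x0,x1,y0,y1,z0,z1): 
            q=C[(C[:,0]>x0)&(C[:,0]<x1)&(C[:,1]>y0)&(C[:,1]<y1)&(C[:,2]>z0)&(C[:,2]<z1)]
            print(n,len(q),q.min(0),q.max(0),q.mean(0)) if len(q) else print(n,0)
        g(635,680,-30,60,155,200);g(575,618,-30,58,182,189);g(575,618,-30,58,189,199);g(622,650,30,60,120,150)
E
python3 -c "import m;m.run()"
```

```text
[598.5  80.  185.4] [0.2 0.3 1.6]
scene 118 [635.1  13.6 172.2] [663.6  31.7 186.9] [652.1  22.8 181.6]
scene 89 [584.4   1.1 182.1] [617.6  43.1 189. ] [607.8  22.1 186.4]
scene 222 [583.  -2. 189.] [617.1  42.7 198.9] [600.7  21.4 193.6]
scene 31 [624.8  36.2 120. ] [649.7  39.5 143.8] [637.6  38.6 136.2]
top 39 [635.2  15.9 179.1] [662.4  24.5 184.6] [646.6  19.5 182.2]
top 98 [581.6   3.1 182.1] [617.1  45.4 188.7] [601.4  24.5 185.9]
top 282 [581.3   0.7 189. ] [615.  44. 199.] [598.2  22.6 193.3]
top 0
```

apply_moves(series="-0.02 0 0.012 0 1; -0.02 0 0.012 0 1; -0.015 0 0.008 0 1; 0 0 0 0 1; 0 0 0 0 1")

```text
time: 15.22
tool_pos: [599.5, 63.7, 176.5]
tcp_rot: [179.9, -0.1, 90.7]
ft_force: [-0.4, 3.7, 7.7]
finger_gap: -0.3
grip_force: 3.5
```

apply_moves(series="0 0 -0.02 0 1; 0 0 0 0 1; 0 0 0 0 1; 0 0 0 0 1; 0 0 0 0 1")

```text
time: 15.63
tool_pos: [598.4, 63.6, 180.5]
tcp_rot: [-180.0, 0.0, 90.7]
ft_force: [0.4, -0.5, 0.6]
finger_gap: 0.1
grip_force: 0.0
```

apply_moves(series="-0.007 0 0 0 1; 0 0 0 0 1; -0.007 0 0 0 1; 0 0 0 0 1; 0 0 0 0 1")

```text
time: 16.05
tool_pos: [598.7, 59.5, 180.9]
tcp_rot: [-180.0, -0.0, 90.7]
ft_force: [0.1, 1.1, 0.1]
finger_gap: -0.0
grip_force: 0.0
```

apply_moves(series="-0.005 0 0 0 1; 0 0 0 0 1; 0 0 0 0 1; 0 0 0 0 1; 0 0 0 0 1")

```text
time: 16.47
tool_pos: [598.7, 58.2, 181.0]
tcp_rot: [180.0, 0.0, 90.7]
ft_force: [0.6, -1.1, 0.9]
finger_gap: -0.1
grip_force: 0.0
```

```bash
python3 -c "import m;m.run()"
```

```text
[598.7  58.2 181. ] [ 0.6 -1.1  0.9]
scene 113 [635.5  13.4 170.8] [664.2  31.8 186.8] [652.1  22.7 181.3]
scene 74 [585.    1.  182.2] [617.7  42.6 189. ] [610.2  21.2 186. ]
scene 177 [583.4  -1.8 189. ] [616.9  42.7 198.1] [600.5  16.1 192.9]
scene 29 [624.5  36.2 121. ] [649.7  39.5 143.4] [637.   38.5 136.7]
top 0
top 41 [581.8   3.1 182.8] [610.1  41.6 188.8] [591.2  19.7 185.7]
top 176 [581.9   0.9 189.1] [614.9  42.3 197.6] [596.1  14.8 192.4]
top 0
```

apply_moves(series="-0.006 0 0 0 1; 0 0 0 0 1; 0 0 0 0 1; 0 0 0 0 1; 0 0 0 0 1")

```text
time: 16.98
tool_pos: [598.8, 56.3, 181.0]
tcp_rot: [180.0, -0.0, 90.7]
ft_force: [-0.3, -0.2, 0.7]
finger_gap: -0.1
grip_force: 0.0
```

apply_moves(series="-0.006 0 0 0 1; 0 0 0 0 1; 0 0 0 0 1; 0 0 0 0 1; 0 0 0 0 1")

```text
time: 17.4
tool_pos: [598.7, 54.5, 180.9]
tcp_rot: [-180.0, -0.0, 90.7]
ft_force: [-0.3, -0.2, 0.8]
finger_gap: -0.2
grip_force: 0.0
```

apply_moves(series="-0.006 0 0 0 1; 0 0 0 0 1; 0 0 0 0 1; 0 0 0 0 1; 0 0 0 0 1")

```text
time: 17.82
tool_pos: [598.7, 53.2, 180.9]
tcp_rot: [-180.0, -0.0, 90.7]
ft_force: [0.0, 6.0, -0.2]
finger_gap: 0.3
grip_force: 2.4
```

```bash
python3 -c "import m;m.run()"
```

```text
[598.7  53.2 180.9] [ 0.   6.  -0.2]
scene 119 [635.1  12.5 172.1] [664.1  31.7 186. ] [652.   22.4 181.4]
scene 76 [585.4  -1.3 182. ] [617.5  42.3 188.8] [608.5  20.  186. ]
scene 146 [583.6  -2.3 189.1] [617.   57.5 197.2] [601.2  13.3 192.5]
scene 29 [625.3  36.3 121.3] [649.7  39.6 141.9] [636.9  38.4 136.5]
top 0
top 36 [581.6  -0.6 182.7] [607.6  35.8 189. ] [589.1  16.4 186.1]
top 128 [582.   -0.4 189. ] [615.2  36.6 196.9] [594.9  11.3 192.2]
top 0
```

apply_moves(series="-0.007 0 0 0 1; 0 0 0 0 1; -0.007 0 0 0 1; 0 0 0 0 1; 0 0 0 0 1")

```text
time: 18.33
tool_pos: [598.7, 48.6, 180.7]
tcp_rot: [-180.0, -0.0, 90.7]
ft_force: [1.5, 4.2, -0.7]
finger_gap: 0.0
grip_force: 1.8
```

apply_moves(series="-0.007 0 0 0 1; 0 0 0 0 1; 0 0 0 0 1; 0 0 0 0 1; 0 0 0 0 1")

```text
time: 18.75
tool_pos: [598.7, 46.3, 180.9]
tcp_rot: [-180.0, 0.0, 90.7]
ft_force: [-0.2, 3.1, -1.3]
finger_gap: -0.2
grip_force: 1.5
```

```bash
python3 -c "import m;m.run()"
```

```text
[598.7  46.3 180.9] [-0.2  3.1 -1.3]
scene 115 [635.1   6.8 170.9] [663.7  24.9 185.5] [651.9  15.9 180.9]
scene 84 [583.7  -7.6 182. ] [617.5  57.1 189. ] [608.3  14.8 186.2]
scene 139 [582.6  -9.4 189.1] [616.5  57.3 196.7] [601.9   8.9 192.1]
scene 28 [624.6  36.2 121.4] [649.2  39.9 143.2] [636.5  38.5 136.6]
top 0
top 47 [582.4  -7.  182.7] [611.5  55.2 188.7] [592.2   9.8 185.9]
top 102 [582.2  -6.8 189.1] [612.1  28.6 196.4] [594.8   2.3 191.8]
top 0
```

apply_moves(series="0.06 0 0 0 1; 0 0 -0.12 0 1; 0 0 -0.12 0 1; 0.04 -0.11 0 0 0; 0.06 -0.11 0 0 -1")

```text
time: 19.27
tool_pos: [534.8, 92.2, 257.0]
tcp_rot: [179.6, 0.1, 90.5]
ft_force: [-0.3, 0.5, -0.1]
finger_gap: 22.7
grip_force: 0.0
```

apply_moves(series="0.08 -0.11 0 0 -1; 0.08 -0.11 0 0 -1; 0.05 -0.11 0 0 -1; 0 0 0 -0.062 -1; 0 0 0 0 -1")

```text
time: 19.68
tool_pos: [431.8, 155.8, 253.8]
tcp_rot: [179.9, 0.1, 98.2]
ft_force: [0.8, -0.7, 0.2]
finger_gap: 83.3
grip_force: 0.0
```

```bash
python3 - <<'E'
import m
from h import *
from bench import sense,snapshot
m.run()
st=sense();print(st["tool_pos"],st["tcp_rot"],st["finger_gap"])
s=snapshot("wrist")
from scipy.spatial.transform import Rotation as R
T=np.eye(4);T[:3,:3]=R.from_euler("xyz",st["tcp_rot"],degrees=True).as_matrix();T[:3,3]=st["tool_pos"]
s["T"]=T@s["tool_from_camera"];C=cloud(s).reshape(-1,3)
q=C[(C[:,2]>145)&(C[:,2]<175)&(C[:,0]<480)&(C[:,0]>380)&(C[:,1]>110)&(C[:,1]<210)]
print(len(q));
if len(q): print(cv2.minAreaRect(q[:,:2].astype(np.float32)),q.mean(0))
cv2.imwrite("pics/w1.png",s["frame"])
E
```

```text
[431.8 155.8 253.8] [ 0.8 -0.7  0.2]
scene 114 [635.3   6.2 171.1] [663.3  25.1 186.2] [652.1  15.9 180.9]
scene 98 [584.5  -7.9 182.1] [617.9  36.2 189. ] [608.3  14.5 185.9]
scene 210 [583.   -9.3 189. ] [616.6  35.3 198.6] [600.5  14.3 193.2]
scene 30 [624.6  36.5 122.7] [649.6  39.5 142.7] [637.4  38.5 136.5]
top 122 [635.2   7.9 175. ] [663.3  25.8 184.7] [649.7  17.2 181.4]
top 111 [582.   -7.  182.2] [617.6  37.6 189. ] [601.3  15.4 185.9]
top 278 [582.1  -6.7 189.1] [615.2  37.7 197.5] [598.6  16.2 192.7]
top 27 [624.9  39.4 121.5] [649.9  41.7 142.7] [635.7  40.6 136.4]
[433.3 155.  253.8] [179.9   0.   97.6] 85.3918491726563
572
((428.26629638671875, 162.0082244873047), (11.862634658813477, 39.047203063964844), 7.200027942657471) [427.9 163.5 157.7]
```

View pics/w1.png

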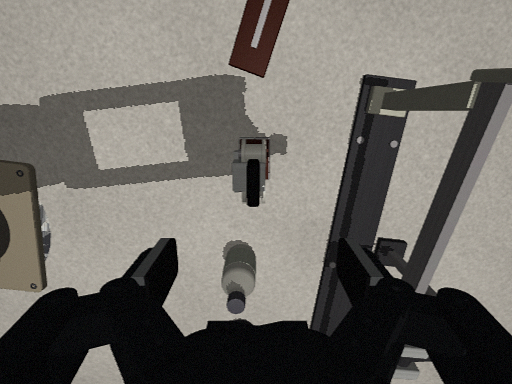

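The wrist view shows the carrier's tab at (253,183), upright and clear of the oiler at (237,275).

apply_moves(series="0.025 -0.013 0 0 -1; 0 0 0.13 0 -1; 0 0 0.13 0 -1; 0 0 0.1 0 -1; 0 0 0 0 -1")

```text
time: 20.25
tool_pos: [423.5, 161.0, 137.9]
tcp_rot: [-179.3, 0.1, 97.6]
ft_force: [-1.4, -0.0, -1.0]
finger_gap: 85.4
grip_force: 0.0
```

apply_moves(series="0 0 0.045 0 -1; 0 0 0 0 -1; 0 0 0 0 -1; 0 0 0 0 -1")

```text
time: 20.58
tool_pos: [428.8, 162.6, 133.4]
tcp_rot: [179.9, -0.0, 97.7]
ft_force: [0.3, 0.7, -0.5]
finger_gap: 85.4
grip_force: 0.0
```

apply_moves(series="0 0 0.012 0 0; 0 0 0 0 1; 0 0 0 0 1; 0 0 0 0 1; 0 0 0 0 1", squeeze=60)

```text
time: 21.0
tool_pos: [427.8, 162.4, 128.1]
tcp_rot: [180.0, -0.0, 97.8]
ft_force: [-0.6, -0.5, 0.6]
finger_gap: 25.4
grip_force: 0.0
```

apply_moves(series="0 0 0 0 1; 0 0 0 0 1; 0 0 0 0 1; 0 0 0 0 1; 0 0 0 0 1")

```text
time: 21.42
tool_pos: [427.9, 162.4, 128.1]
tcp_rot: [180.0, -0.0, 97.8]
ft_force: [0.3, 0.4, 0.9]
finger_gap: 11.3
grip_force: 59.2
```

apply_moves(series="0 0 -0.08 0 1; 0 0 -0.11 0 1; 0 0 -0.12 0 1; 0 0 -0.12 0.03 1; 0 0 0 0.029 1")

```text
time: 21.83
tool_pos: [430.3, 163.0, 264.4]
tcp_rot: [179.5, -0.1, 90.9]
ft_force: [2.8, 1.3, -2.9]
finger_gap: 11.0
grip_force: 59.7
```

apply_moves(series="0.055 0.1 0 0 1; 0.055 0.1 0 0 1; 0 0.1 0 0 1; 0 0 0 0 1; 0 0 0 0 1")

```text
time: 22.25
tool_pos: [516.9, 196.6, 254.1]
tcp_rot: [-179.7, 0.1, 91.0]
ft_force: [-1.3, -0.1, -4.8]
finger_gap: 11.1
grip_force: 60.7
```

```bash
python3 - <<'E'
from h import *
from bench import sense,snapshot
np.set_printoptions(suppress=True,precision=1)
st=sense();print(st["tool_pos"],st["tcp_rot"],st["finger_gap"],st["ft_force"])
s=snapshot("scene");cv2.imwrite("pics/s5.png",cv2.resize(s["frame"][120:290,230:400],(600,600),interpolation=cv2.INTER_CUBIC))
C=cloud(s).reshape(-1,3)
for y in range(90,260,15):
    q=C[(abs(C[:,1]-y)<6)&(C[:,0]>575)&(C[:,0]<625)&(C[:,2]>150)&(C[:,2]<215)]
    if len(q): t=q[q[:,2]>np.percentile(q[:,2],60)];print(y,len(q),t.mean(0),q.max(0))
E
```

```text
[516.9 196.6 254.1] [-179.7    0.1   91. ] 11.134818839135695 [-1.3 -0.1 -4.8]
90 58 [597.8  90.5 180. ] [603.8  96.  181.6]
105 60 [598.2 105.1 181.9] [604.  110.8 184.4]
120 60 [598.1 120.3 183.1] [603.6 125.7 187.2]
135 59 [598.  135.3 184.7] [603.4 140.7 187.2]
150 58 [597.1 149.8 186.3] [603.  155.5 188. ]
165 56 [596.5 165.4 187.9] [602.6 171.  191.3]
180 57 [596.9 180.1 189.6] [603.4 185.9 193.5]
195 58 [596.3 195.3 191.3] [601.7 200.8 193.2]
210 56 [595.6 209.5 192.2] [602.2 215.8 194.9]
225 59 [595.9 226.  194.2] [601.6 230.6 195.5]
240 59 [595.  239.9 195.4] [601.3 245.7 197.4]
255 103 [596.5 255.4 195.3] [606.4 260.9 199.8]
```

View pics/s5.png

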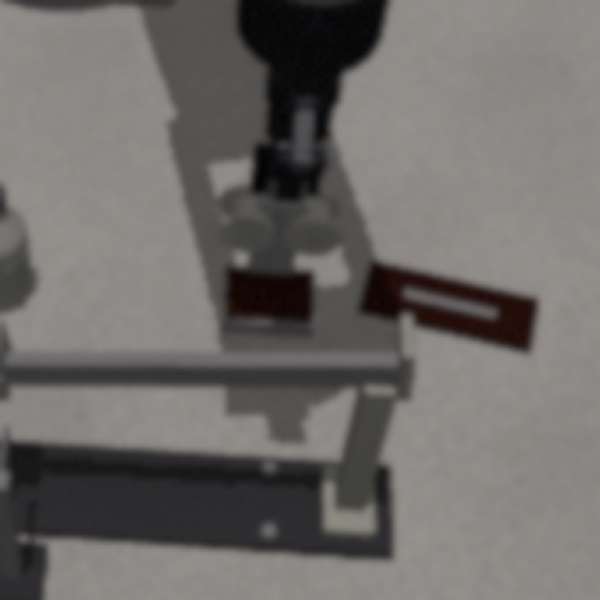

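The crop shows the carrier held level at (280,240), with its open side toward the rail and its foot below bar level as planned. I'll insert it sideways.

apply_moves(series="0 0.08 0 0 1; 0 0.08 0 0 1; 0 0.07 0 0 1; 0 0.036 0 0 1; 0 0 0 0 1")

```text
time: 22.72
tool_pos: [597.5, 197.9, 256.4]
tcp_rot: [-180.0, 0.0, 91.0]
ft_force: [-0.7, 0.4, -4.0]
finger_gap: 11.0
grip_force: 61.0
```

apply_moves(series="0 0 0 0 1; 0 0 0 0 1; 0 0 0 0 1")

```text
time: 22.97
tool_pos: [595.9, 198.5, 257.1]
tcp_rot: [-180.0, -0.0, 91.0]
ft_force: [-0.3, -0.4, -4.7]
finger_gap: 11.1
grip_force: 61.0
```

apply_moves(series="0 0.003 0.025 0 1; 0 0 0.02 0 1; 0 0 0.01 0 1; 0 0 0 0 1; 0 0 0 0 1")

```text
time: 23.38
tool_pos: [597.3, 198.4, 239.7]
tcp_rot: [-179.9, 0.0, 91.0]
ft_force: [0.5, -0.1, -4.0]
finger_gap: 11.2
grip_force: 60.9
```

apply_moves(series="0 0 0.007 0 1; 0 0 0 0 1; 0 0 0 0 1")

```text
time: 23.63
tool_pos: [597.8, 198.4, 238.3]
tcp_rot: [180.0, -0.0, 91.0]
ft_force: [-0.1, -0.3, -4.2]
finger_gap: 11.1
grip_force: 60.9
```

apply_moves(series="0 0 0.006 0 1; 0 0 0 0 1; 0 0 0 0 1; 0 0 0 0 1")

```text
time: 23.97
tool_pos: [597.7, 198.4, 236.4]
tcp_rot: [-180.0, -0.0, 91.0]
ft_force: [-0.7, 0.7, -4.8]
finger_gap: 11.2
grip_force: 60.9
```

apply_moves(series="0 0 0.005 0 1; 0 0 0 0 1; 0 0 0 0 1; 0 0 0 0 1")

```text
time: 24.3
tool_pos: [598.0, 198.5, 236.0]
tcp_rot: [179.9, -0.0, 91.0]
ft_force: [-1.9, -1.4, 3.9]
finger_gap: 11.3
grip_force: 62.0
```

Tread contact came at the predicted height. Releasing.

apply_moves(series="0 0 0 0 -1; 0 0 0 0 -1; 0 0 0 0 -1; 0 0 0 0 -1; 0 0 0 0 -1")

```text
time: 24.72
tool_pos: [597.7, 198.4, 234.8]
tcp_rot: [-180.0, 0.0, 91.0]
ft_force: [0.1, -0.3, 0.3]
finger_gap: 70.9
grip_force: 0.0
```

apply_moves(series="0 0 0 0 -1; 0 0 0 0 -1; 0 0 -0.1 0 -1; 0 0 -0.12 0 -1; 0 0 0 0 -1")

```text
time: 25.13
tool_pos: [600.1, 199.0, 309.4]
tcp_rot: [179.4, -0.1, 91.0]
ft_force: [1.2, 0.4, 2.5]
finger_gap: 85.2
grip_force: 0.0
```

apply_moves(series="0 -0.1 0 0 -1; 0 -0.1 0 0 -1; 0 -0.1 0 0 -1; 0 -0.1 0 0 -1; 0 0 0 0 -1")

```text
time: 25.55
tool_pos: [473.7, 196.4, 300.8]
tcp_rot: [-179.9, -0.0, 91.1]
ft_force: [0.1, -0.5, 0.3]
finger_gap: 85.1
grip_force: 0.0
```

apply_moves(series="0 0 0 0 -1; 0 0 0 0 -1; 0 0 0 0 -1; 0 0 0 0 -1; 0 0 0 0 -1")

```text
time: 25.97
tool_pos: [478.4, 196.2, 300.8]
tcp_rot: [-180.0, 0.0, 91.0]
ft_force: [0.2, 0.5, -0.4]
finger_gap: 85.4
grip_force: 0.0
```

```bash
python3 - <<'E'
import m,cv2
from h import *
from bench import snapshot
m.run()
s=snapshot("scene");np.savez("sf.npz",**s);t=snapshot("top")
a=cv2.resize(s["frame"][150:290,90:360],(600,311));b=cv2.resize(t["frame"][110:195,150:440],(600,176));cv2.imwrite("pics/f.png",np.vstack([a,b]))
E
```

```text
[478.4 196.2 300.8] [ 0.2  0.5 -0.4]
scene 114 [635.1   7.  172.3] [663.7  24.7 185.7] [651.7  15.7 181.2]
scene 107 [584.   -7.8 182.1] [617.9  57.3 189. ] [608.3  19.6 185.7]
scene 284 [584.1  -9.3 189. ] [617.1  57.7 198.9] [601.4  21.6 193.5]
scene 28 [624.   36.4 120. ] [648.9  39.5 142.5] [636.4  38.4 136.3]
top 121 [635.3   7.9 175.6] [663.4  25.7 185.1] [650.   17.  181.3]
top 129 [577.8  -4.9 182. ] [617.1  57.3 189. ] [600.   20.2 185.9]
top 340 [578.3  -7.  189.1] [615.2  57.6 198.8] [597.8  21.4 193.1]
top 20 [628.4  39.5 132.3] [649.6  41.7 143.2] [640.6  40.5 139.5]
```

View pics/f.png

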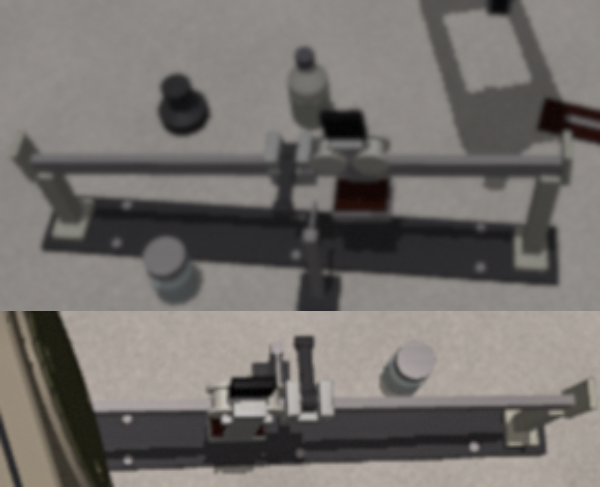

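The carrier hangs on the bar at (350,160), up against the clamped stop at (288,155). The stop has not moved: the lever is still at y 7 to 24.7. I'll let it settle for a moment, then hand in.

apply_moves(series="0 0 0 0 -1; 0 0 0 0 -1; 0 0 0 0 -1; 0 0 0 0 -1; 0 0 0 0 -1")

```text
time: 26.58
tool_pos: [477.7, 196.3, 301.0]
tcp_rot: [180.0, -0.0, 91.0]
ft_force: [-0.1, -0.1, -0.4]
finger_gap: 85.4
grip_force: 0.0
```

```bash
python3 -c "
from bench import hand_in;print(hand_in())"
```

```text
the job is handed in; nothing more can be done
None
```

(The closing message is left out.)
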